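# Pop a pin case out of the spring dispenser and trap it

### The arm

A 6-joint arm with a two-finger parallel gripper is mounted at the origin on the work surface. World frame = base frame: x ahead of the robot, y to its left, z up, the work surface at z = 0. Lengths are in mm, angles in degrees, forces in N, time in s.
With the tool pointing down it reaches from about 350 to 850 mm from the base axis. Payload 8.1 kg.
Tool frame: the origin (TCP) lies where the fingers leave the gripper's body, on its centre line; the fingertips stand 73 mm ahead of it and the grasp point (between the pads) lies 54 mm ahead of it; z points along the fingers, y is the line along which they close (so a half turn about z gives the same grasp; the last joint's range is limited). The gripper opens to 85 mm and grips with 20 to 120 N. Pads are 22 mm wide; open, the fingers measure 114 mm over their backs; the gripper's body (76 mm by 85 mm) begins 54 mm behind the grasp point. The pads swing forward as they close: fully open they stand 13 mm farther back than shut.
Start: joints at [60.138, 7.471, 85.268, -0, 87.261, -4.893], TCP at [253.262, 543.934, 303.892] pointing down, gripper open.
Joint ranges: [-169.43, 169.43], [-51.17, 129.36], [1.28, 143.12], [-76.62, 256.62], [0, 156.53], [-152.29, 152.29]. Speed limits (degrees/s): [136.94, 136.94, 159.86, 180, 180, 180].

### API

Orientations are given as [roll, pitch, yaw] about the fixed x, y, z axes, in that order (R = Rz(yaw) Ry(pitch) Rx(roll)).
In Python, from bench import sense, optics, r gives the robot as it stands.
- The arm moves only by the tool servo_tool, never from a script. Its argument "plan" is a list that holds one entry, the list of rows, each a list of 5 numbers: the shift along the world's x, y, z in m, then the turn about the world's z in degrees, then the finger opening in m, from 0 to 0.0854. A call has 1 to 10 rows; each row shifts and turns the commanded pose from where the row before left it; what a row does not reach is not made up. A row lasts 1/10 s, in which the tool goes at most 50 mm and 8.59 degrees, less where a joint would pass 70% of its speed; a pose out of reach is approached as far as the arm can. A call is refused whole if a number of a shift passes 0.05 or a number of a turn 8.59, either way. A call with a gripper value outside its range is refused whole. The fingers move at their own pace and stop on an object; "force" is the grip in N (left out, the last holds). Time passes only in rows, so rows that do not move let the fingers close. It gives the time, the measured TCP pose, the force, the opening and the grip force at its end, in the units of the state.
- sense(): the state, without advancing time (a new reading comes with each control period).
- optics.snapshot(name): name is "scene" or "top" or "wrist"; returns a dict with "frame" (480x640x3 uint8, blue, green, red), "fx", "fy", "cx", "cy" (pixels), "cam_to_world" (4x4, takes a point from camera to world coordinates). Camera axes: x right, y down, z forward; pixel columns grow to the right and rows downward; lengths in mm; the calibration is good to about 2 mm. A picture is of the moment at which its call begins. There is no depth.
- r.hand_in(): hands the job in; it is judged then, once.
The state is a dict: "time": time; "joint_pos": joint angles; "qd": joint speeds; "joint_efforts": joint torques, N m; "tool_pos": TCP position; "tcp_rot": TCP orientation; "ft_force": force on the tool from outside, world axes, zero at the start; "wrist_torque": the same for the moment, N m; "finger_gap": finger opening in mm; "grip_force": force on a finger pad.
Only numpy, scipy, OpenCV 4.12 (cv2) and the standard library are available. Lean on these libraries where they do the work, as an engineer would, in place of code of your own. Each camera call takes 0.05 s, during which the arm holds its last target. There are 200 camera calls.

### The job

Press the black key of the spring dispenser down so that its gate opens and the spring slides the pin case out along the deck, and trap the case with your other finger (or whichever finger is handiest) before it slides away: it must come completely out past the gate, but no part of it may hang over the open end of the deck. Do not pick up or tip the case, and leave the other things on the bench where they are. The program finishes while a finger is still touching the case and holding it still on the deck.

Things in the scene. Friction and masses are not known exactly. Their poses are not given: they have to be found in the camera images.
- dispenser: Fixed spring dispenser, an aluminium strip 235 mm long, 56 wide, its top (the deck) 20 above the bench. Origin on the bench under mid-lane, at the gate's inner face. +x: along the lane, the way the case comes out; +y: across, to the key. Deck from x=-85 (closed back) to x=+150 (open end). Lane 43 wide; side walls 18 high over the deck at x<-4, rails 6 high beyond.
- gate (a point): Lower edge of the gate, a steel tooth (x=0 to 6, y=-22 to 0 mm of the dispenser) that stops the case, 34 mm above the bench. It hangs from a bar across the lane, 50 to 55 above the bench, which swings up with it to at most 80. The bar is one piece with a 6 mm steel shaft along x=-14 to 98 at y=34, 38 above the bench, and the key.
- follower (a joint): Travel (m) of the aluminium follower plate behind the case, 0 at the start; plate 36 mm wide, its top 45 above the bench. With the gate open its spring pushes the case along the lane at about 10 to 20 mm/s with 1 to 2 N; unless stopped the case starts to hang over the open end some 8 to 14 s after release, then falls off.
- key (a joint): Release key, a rocker on the shaft: 0 rad gate down, 0.38 fully pressed (stop). About 0.3 opens the gate. Pressing takes 2 to 6 N; friction keeps it where it is left, so it need not be held.
- key_pad (a point): Centre of the top of the black key pad, 26 x 26 mm, at x=85, y=74 of the dispenser; 46 above the bench, about 31 when fully pressed. Press straight down.
- lane_stop (a point): Point in mid-lane beside the key pad (x=85, y=0 mm of the dispenser), on the deck's top. A fingertip here, level with the pressed pad (11 mm above the deck), stands in the way of the case; the pad is 74 mm away, so one finger can press while the other stops the case.
- pin_case: The loose grey pin case in the lane, a box 50 mm long (along the lane), 40 wide, 22 high, 55 to 115 g, top 42 above the bench. Origin at the centre of its underside, axes as the dispenser's. Starts against the gate, origin at x=-25 of the dispenser; its rear is past the gate from x=31, its front at the open end at x=125.
- deck_end (a point): Middle of the deck's open end, on its top, 20 mm above the bench.
- spare_case: Bystander: identical closed pin case lying on the bench, 50 x 40 x 22; origin at the centre of its underside (mm).
- spool: Bystander: wooden thread spool, 32 diameter, 40 high; origin under its centre (mm).
- pin_jar: Bystander: small glass jar, 40 diameter, 50 high; origin under its centre (mm).
- comb: Bystander: black comb lying flat, 120 x 23 x 6; origin about its middle, on the bench (mm).
- glue_bottle: Bystander: amber bottle, 48 diameter, 110 high; origin under its centre (mm).
- brush: Bystander: brush lying on the bench, about 200 long; origin in its middle, underneath (mm).
- mug: Bystander: white mug, 72 diameter, 85 high, handle on its +y side; origin under its centre (mm).
Not all that is in view belongs to the job. What is shaped like the pin_case but pink is not meant.

How it is judged:
By the outcome, as a careful person would: the job done as asked, in the order asked, and still so for the second after the job is handed in, while the arm keeps its last pose, push and grip.
It also fails if it takes over 43 s, if anything falls off the work surface, if the arm or the gripper's body presses on something with over 40 N, if the wrist force passes 120 N, or if a joint passes its speed limit or range.

## Working session

There is one attempt and no reset: what is moved stays moved. The work goes in short steps, Python scripts to look and compute and a tool call to move; the robot and the scene stay as the last step left them, time stands still between calls to the robot, and variables do not carry over. Pictures are saved under pics/ and viewed, at most 10 in all, crops included, and the job is handed in when it is done.

Besides the shell and the picture viewer there is one more tool, called after "Call:" by a JSON object that holds its "api" and its "payload", one argument or row to a line. servo_tool: Moves the arm, as the interface text tells. Its arguments: {"type":"object","properties":{"plan":{"type":"array"},"force":{"type":"number"}},"required":["plan"]}

```bash
mkdir -p pics; python3 - <<'E'
from bench import sense, optics, r
import cv2, pickle
d={}
for n in("scene","top"):
    s=optics.snapshot(n); d[n]=s; cv2.imwrite(f"pics/{n}0.png",s["frame"]); print(n,s["fx"],s["cx"],s["cy"],s["cam_to_world"])
pickle.dump(d,open("d0.pkl","wb"))
s=sense(); print(s["time"],s["tool_pos"],s["tcp_rot"],s["ft_force"],s["finger_gap"])
E
```

```text
scene 579.3655039737052 324.6058265230363 239.07250852362444 [[ 7.91861491e-01  4.80143691e-01 -3.77382319e-01  1.07097374e+03]
 [ 6.10676396e-01 -6.17034507e-01  4.96329283e-01 -6.74230255e+02]
 [ 5.45146046e-03 -6.23482521e-01 -7.81818283e-01  1.05245260e+03]
 [ 0.00000000e+00  0.00000000e+00  0.00000000e+00  1.00000000e+00]]
top 583.8884977498444 331.250125699849 241.13080034946879 [[ 1.87370829e-02 -9.87677316e-01  1.55378381e-01  3.88294038e+02]
 [-9.99802892e-01 -1.95294602e-02 -3.57459774e-03 -1.61489706e+01]
 [ 6.56500502e-03 -1.55280778e-01 -9.87848562e-01  1.26537499e+03]
 [ 0.00000000e+00  0.00000000e+00  0.00000000e+00  1.00000000e+00]]
0.1 [253.07528522 543.59626111 302.94049943] [-1.79903552e+02 -8.31597328e-03  1.55031524e+02] [-0.03295753  0.2901954   0.10548859] 85.3184633413097
```

View pics/top0.png

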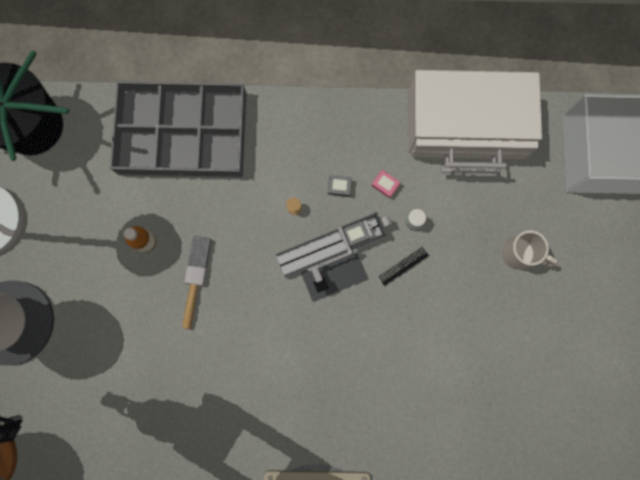

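View pics/scene0.png

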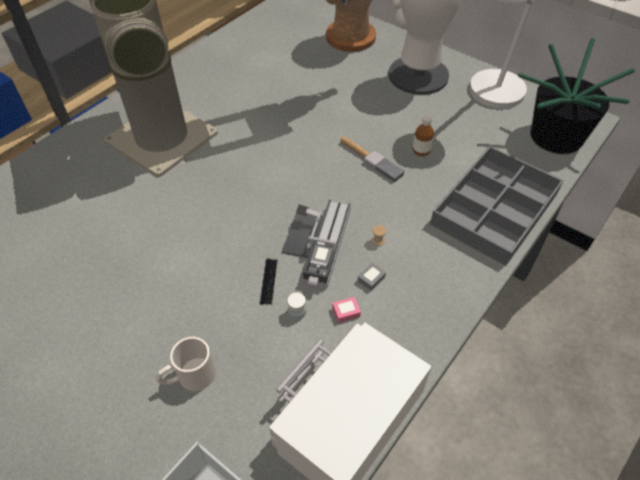

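The top view shows the dispenser from (388,225), its closed back, to (280,265), its open end. The key is near (318,283) and the case near (357,232). There are three box-shaped candidates: grey in the lane (357,232), grey on the bench (340,186) and pink (386,184). The one in the lane fits. I'll confirm it in an enlarged crop.

```bash
python3 - <<'E'
import cv2, pickle, numpy as np
d=pickle.load(open("d0.pkl","rb"))
a=cv2.resize(d["top"]["frame"][205:305,265:400],None,fx=5.9,fy=5.9,interpolation=cv2.INTER_CUBIC)
cv2.imwrite("pics/c_top.png",a[:600,:800])
b=cv2.resize(d["scene"]["frame"][190:290,270:380],None,fx=6,fy=6,interpolation=cv2.INTER_CUBIC)
cv2.imwrite("pics/c_scene.png",b)
E
```

```text
(no output)
```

View pics/c_top.png

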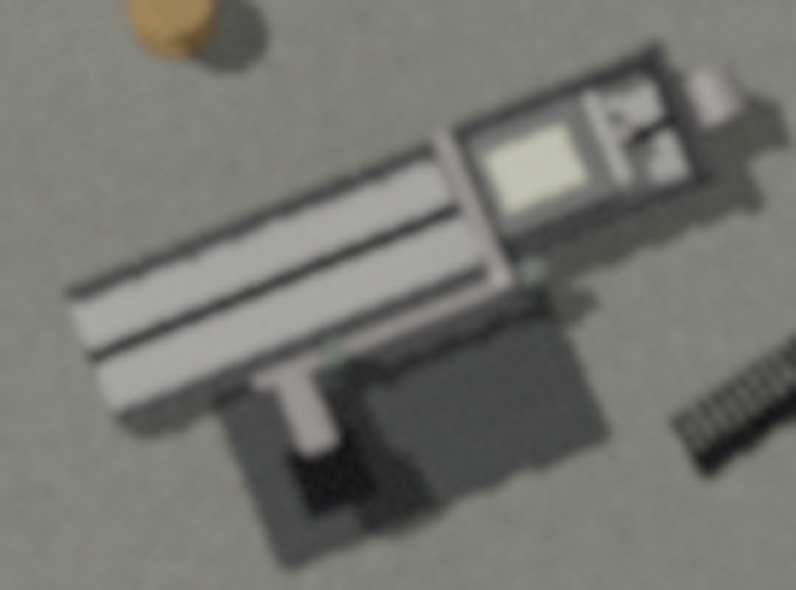

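View pics/c_scene.png

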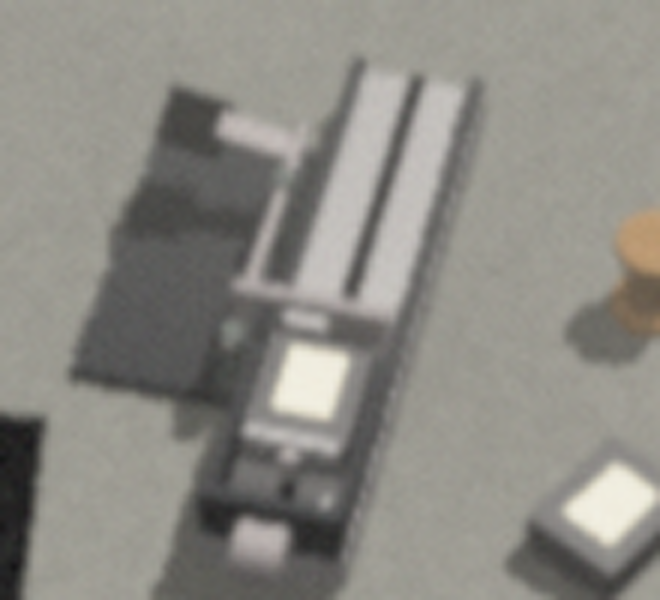

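The crops confirm it: the case with the pale label (top crop 535,165) sits behind the gate bar inside the lane. The open end is at top crop (93,355), and the black pad is at (335,483). Next I'll cast rays from both views.

```bash
cat > h.py <<'E'
import numpy as np
def ray(s,u,v):
    M=s["cam_to_world"]; return M[:3,3], M[:3,:3]@np.array([(u-s["cx"])/s["fx"],(v-s["cy"])/s["fy"],1])
def on(s,u,v,z):
    o,d=ray(s,u,v); return o+d*(z-o[2])/d[2]
E
python3 - <<'E'
import pickle, numpy as np
from h import *
np.set_printoptions(precision=1,suppress=True)
d=pickle.load(open("d0.pkl","rb"))
T=lambda p,z:on(d["top"],(p[0]+.5)/5.9-.5+265,(p[1]+.5)/5.9-.5+205,z)
S=lambda p,z:on(d["scene"],(p[0]+.5)/6-.5+270,(p[1]+.5)/6-.5+190,z)
for n,z,t,s in [("slot end",20,(93,355),(417,76)),("label",42,(535,165),(310,380)),("pad",46,(335,483),(193,122)),("barL",55,(437,130),(395,312)),("barR",55,(500,285),(237,285)),
 ("end corner -y",26,(68,290),(478,84)),("end cor +y",20,(118,415),(357,66))]:
    print(n,T(t,z),S(s,z))
# fit frame: points in dispenser (x,y), averages of both
P=[];Q=[]
for (x,y),z,t,s in [((150,0),20,(93,355),(417,76)),((-25,0),42,(535,165),(310,380)),((85,74),46,(335,483),(193,122))]:
    for w in (T(t,z),S(s,z)): P.append((x,y));Q.append(w[:2])
P=np.array(P,float);Q=np.array(Q)
pc,qc=P.mean(0),Q.mean(0);U,_,Vt=np.linalg.svd((P-pc).T@(Q-qc));R=(Vt.T@np.diag([1,np.linalg.det(Vt.T@U.T)])@U.T);t=qc-R@pc
print("yaw",np.degrees(np.arctan2(R[1,0],R[0,0])),"t",t,"res",(P@R.T+t-Q).tolist())
for p in [(85,74),(85,0),(85,37),(150,0)]: print(p,R@np.array(p)+t)
E
```

```text
slot end [530.8  87.5  20. ] [531.   92.1  20. ]
label [600.2 -71.3  42. ] [601.1 -68.   42. ]
pad [483.9  -1.7  46. ] [490.7   0.6  46. ]
barL [609.9 -35.5  55. ] [612.5 -32.   55. ]
barR [554.5 -58.8  55. ] [559.  -57.6  55. ]
end corner -y [553.6  96.8  26. ] [555.8  99.1  26. ]
end cor +y [509.1  77.8  20. ] [508.8  81.7  20. ]
yaw 113.85393597316154 t [590.5 -47.5] res [[-0.9396650642012219, 2.1692564970677353], [-1.1652035929297426, -2.4461673300531004], [0.3908817617668774, 0.9144099483309986], [-0.5187311047153571, -2.4088510229714046], [4.525666505335664, 2.0239568775153955], [-2.2929485052561063, -0.252604969889596]]
(85, 74) [488.4   0.3]
(85, 0) [556.1  30.2]
(85, 37) [522.3  15.3]
(150, 0) [529.8  89.7]
```

Call:
{"api": "servo_tool", "payload": {
  "plan": [
    [[0.018,-0.035,0,-4.1,0.06],[0.018,-0.035,0,-4.1,0.06],[0.018,-0.035,0,-4.1,0.06],[0.018,-0.035,0,-4.1,0.06],[0.018,-0.035,0,-4.1,0.06],[0.018,-0.035,0,-4.1,0.06],[0.018,-0.035,0,-4.1,0.06],[0.018,-0.035,0,-4.1,0.06],[0.018,-0.035,0,-4.1,0.06],[0.018,-0.035,0,-4.1,0.06]]
  ]
}}

```text
time: 1.1
tool_pos: [433.5, 192.4, 303.6]
tcp_rot: [-180.0, -0.0, 113.9]
ft_force: [0.7, 1.4, -1.0]
finger_gap: 59.9
grip_force: 0.0
```

Call:
{"api": "servo_tool", "payload": {
  "plan": [
    [[0.018,-0.035,-0.005,0,0.06],[0.018,-0.035,-0.005,0,0.06],[0.018,-0.035,-0.01,0,0.06],[0.018,-0.035,-0.02,0,0.06],[0.017,-0.037,-0.02,0,0.06],[0,0,-0.03,0,0.06],[0,0,-0.03,0,0.06],[0,0,0,0,0.06],[0,0,0,0,0.06]]
  ]
}}

```text
time: 2.0
tool_pos: [521.8, 17.0, 183.7]
tcp_rot: [-179.9, -0.1, 114.0]
ft_force: [1.2, 0.2, 1.1]
finger_gap: 59.8
grip_force: 0.0
```

```bash
python3 - <<'E'
from bench import sense, optics, r
import cv2, pickle
s=optics.snapshot("wrist"); pickle.dump(s,open("w1.pkl","wb")); cv2.imwrite("pics/w1.png",s["frame"])
print(s["fx"],s["cam_to_world"]);q=sense(); print(q["time"],q["tool_pos"],q["tcp_rot"],q["ft_force"],q["finger_gap"])
E
```

```text
414.9548633730455 [[ 9.13334769e-01  3.93538252e-01  1.04629074e-01  4.94621307e+02]
 [ 4.07207162e-01 -8.81790440e-01 -2.37966271e-01  7.80308066e+01]
 [-1.38791312e-03  2.59948578e-01 -9.65621463e-01  2.54552092e+02]
 [ 0.00000000e+00  0.00000000e+00  0.00000000e+00  1.00000000e+00]]
2.05 [522.67739088  17.11910054 185.12029714] [1.79955819e+02 2.36486755e-02 1.14052913e+02] [0.97276932 0.41861783 0.5052723 ] 59.73858013865296
```

View pics/w1.png

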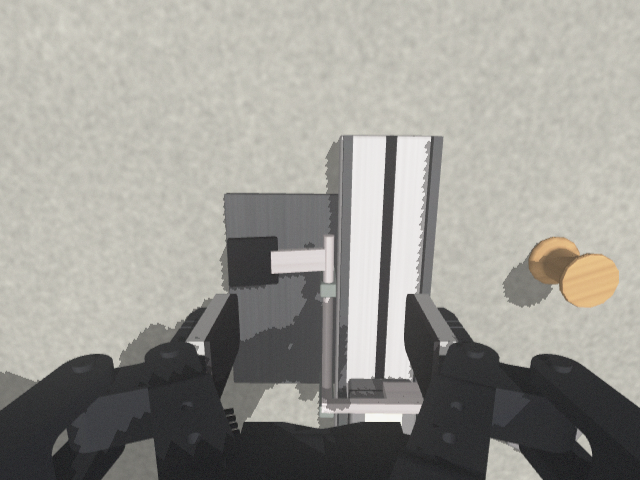

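The wrist view shows the pad centred at (252,261), the slot end at (391,136) and the slot near the gate at (380,380). The spool is clear on the right. The finger tips are near (228,295) and (420,295).

```bash
python3 - <<'E'
import pickle, numpy as np
from h import *
np.set_printoptions(precision=1,suppress=True)
s=pickle.load(open("w1.pkl","rb"))
for n,u,v,z in [("pad",252,261,46),("slotend",391,136,20),("slot2",381,370,20),("endL",342,136,26),("endR",442,137,26),("shaft end",329,236,41),("gatebar",375,407,55),
 ("Ltip far",238,295,116),("Ltip back",220,294,116),("Rtip",407,294,116),("Rtip back",430,294,116)]: 
    p=on(s,u,v,z); 
    a=np.radians(113.9); R=np.array([[np.cos(a),-np.sin(a)],[np.sin(a),np.cos(a)]])
    print(n,p,"tool-rel in disp axes",R.T@(p[:2]-[522,16.8]))
p,q=on(s,391,136,20),on(s,381,370,20); print(np.degrees(np.arctan2(*(p-q)[1::-1])))
E
```

```text
pad [488.4   1.3  46. ] tool-rel in disp axes [-0.5 37. ]
slotend [530.8  89.8  20. ] tool-rel in disp axes [ 63.2 -37.6]
slot2 [589.8 -42.7  20. ] tool-rel in disp axes [-81.9 -37.8]
endL [505.9  78.8  26. ] tool-rel in disp axes [ 63.2 -10.4]
endR [555.  100.1  26. ] tool-rel in disp axes [ 62.8 -63.9]
shaft end [520.5  29.1  41. ] tool-rel in disp axes [11.9 -3.6]
gatebar [582.8 -47.1  55. ] tool-rel in disp axes [-83.  -29.7]
Ltip far [490.6  13.1 116. ] tool-rel in disp axes [ 9.3 30.2]
Ltip back [484.6  10.8 116. ] tool-rel in disp axes [ 9.7 36.7]
Rtip [545.7  38.1 116. ] tool-rel in disp axes [  9.9 -30.4]
Rtip back [553.3  41.5 116. ] tool-rel in disp axes [  9.9 -38.6]
114.00148096476062
```

The tool is centred to within about 1 mm, with the pad at +37 and the lane at -37.7. Now I'll descend.

Call:
{"api": "servo_tool", "payload": {
  "plan": [
    [[0,0,-0.015,0,0.06],[0,0,-0.02,0,0.06],[0,0,-0.015,0,0.06],[0,0,-0.01,0,0.06],[0,0,-0.005,0,0.06],[0,0,-0.002,0,0.06],[0,0,0,0,0.06]]
  ]
}}

```text
time: 2.75
tool_pos: [522.5, 16.9, 117.1]
tcp_rot: [180.0, 0.0, 114.0]
ft_force: [0.4, -0.8, -0.6]
finger_gap: 59.7
grip_force: 0.0
```

Call:
{"api": "servo_tool", "payload": {
  "plan": [
    [[0,0,-0.002,0,0.06],[0,0,-0.002,0,0.06],[0,0,-0.002,0,0.06],[0,0,-0.002,0,0.06],[0,0,0,0,0.06]]
  ]
}}

```text
time: 3.25
tool_pos: [522.3, 16.8, 108.8]
tcp_rot: [180.0, 0.0, 114.0]
ft_force: [-0.0, -1.5, 1.0]
finger_gap: 59.8
grip_force: 0.7
```

Call:
{"api": "servo_tool", "payload": {
  "plan": [
    [[0,0,-0.002,0,0.06],[0,0,-0.002,0,0.06],[0,0,-0.002,0,0.06],[0,0,0,0,0.06]]
  ]
}}

```text
time: 3.65
tool_pos: [522.4, 17.0, 102.7]
tcp_rot: [180.0, 0.0, 114.0]
ft_force: [0.2, -0.9, 0.7]
finger_gap: 60.0
grip_force: 0.5
```

Call:
{"api": "servo_tool", "payload": {
  "plan": [
    [[0,0,-0.002,0,0.06],[0,0,-0.002,0,0.06],[0,0,0,0,0.06]]
  ]
}}

```text
time: 3.95
tool_pos: [522.7, 17.0, 99.5]
tcp_rot: [180.0, 0.0, 114.0]
ft_force: [-1.9, 0.5, 8.3]
finger_gap: 59.8
grip_force: 4.2
```

```bash
python3 - <<'E'
from bench import sense, optics, r
import cv2, numpy as np
f=optics.snapshot("wrist")["frame"]; g=optics.snapshot("top")["frame"]
g=cv2.resize(g[205:305,265:400],None,fx=3,fy=3,interpolation=cv2.INTER_CUBIC); f=cv2.resize(f,(395,300))[:,:395]
cv2.imwrite("pics/p1.png",np.hstack([f,g[:300]]))
q=sense(); print(q["time"],q["tool_pos"],q["ft_force"],q["wrist_torque"])
E
```

```text
4.05 [522.6844986   17.02942788  99.54113386] [-0.52620945 -0.54970871  8.52020173] [-0.11708666  0.4639488  -0.05504826]
```

View pics/p1.png

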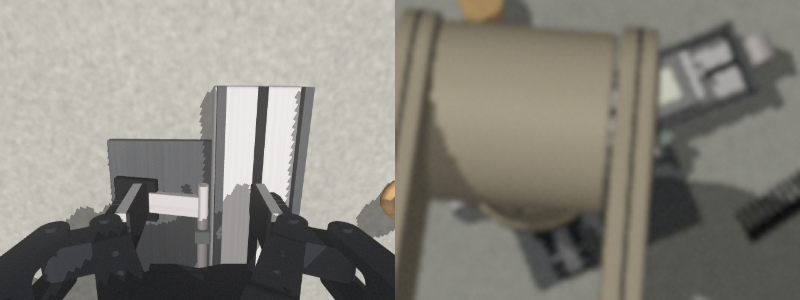

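The left image shows the left finger on the pad at about (130,185) and the right finger in the lane. The case in the top view, label near (668,88), is still at the gate. I'll press further.

Call:
{"api": "servo_tool", "payload": {
  "plan": [
    [[0,0,-0.002,0,0.06],[0,0,0,0,0.06]]
  ]
}}

```text
time: 4.25
tool_pos: [522.9, 17.1, 98.9]
tcp_rot: [180.0, 0.0, 114.0]
ft_force: [-7.8, -0.5, 21.4]
finger_gap: 60.0
grip_force: 11.5
```

Call:
{"api": "servo_tool", "payload": {
  "plan": [
    [[0,0,-0.002,0,0.06],[0,0,0,0,0.06]]
  ]
}}

```text
time: 4.45
tool_pos: [523.2, 17.1, 98.4]
tcp_rot: [180.0, 0.0, 114.0]
ft_force: [-13.6, 0.8, 37.1]
finger_gap: 60.0
grip_force: 19.2
```

Stiff contact means the stop. I'll back off a little and see whether the case comes.

Call:
{"api": "servo_tool", "payload": {
  "plan": [
    [[0,0,0.002,0,0.06],[0,0,0.002,0,0.06],[0,0,0,0,0.06],[0,0,0,0,0.06],[0,0,0,0,0.06],[0,0,0,0,0.06],[0,0,0,0,0.06],[0,0,0,0,0.06],[0,0,0,0,0.06],[0,0,0,0,0.06]]
  ]
}}

```text
time: 5.45
tool_pos: [522.7, 17.0, 99.5]
tcp_rot: [180.0, 0.0, 114.0]
ft_force: [-1.8, 0.3, 8.7]
finger_gap: 60.2
grip_force: 5.0
```

```bash
cat > look.py <<'E'
import sys
from bench import sense, optics, r
import cv2, numpy as np
h=optics.snapshot("scene")["frame"]; g=optics.snapshot("top")["frame"]; w=optics.snapshot("wrist")["frame"]
g=cv2.resize(g[205:305,330:430],(300,300),interpolation=cv2.INTER_CUBIC)
h=cv2.resize(h[190:290,270:380],(495,450),interpolation=cv2.INTER_CUBIC)
c=np.zeros((450,795,3),np.uint8); c[:,:495]=h; c[:300,495:]=g
c[300:,495:695]=cv2.resize(w,(200,150))
cv2.imwrite(f"pics/{sys.argv[1]}.png",c)
q=sense(); print(q["time"],q["tool_pos"],q["ft_force"],q["grip_force"])
E
python3 look.py p2
```

```text
5.6 [522.67888384  17.03930788  99.46729186] [-2.42520675 -0.19960032 10.17874397] 4.965816942276433
```

View pics/p2.png

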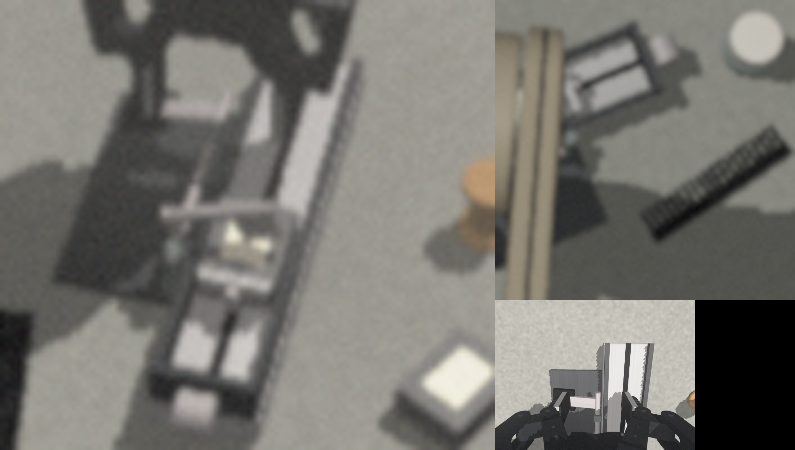

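The scene view shows the gate raised and the case moving out (label near (245,240)), with the right finger standing in the lane. I'll wait for it to arrive.

Call:
{"api": "servo_tool", "payload": {
  "plan": [
    [[0,0,0,0,0.06],[0,0,0,0,0.06],[0,0,0,0,0.06],[0,0,0,0,0.06],[0,0,0,0,0.06],[0,0,0,0,0.06],[0,0,0,0,0.06],[0,0,0,0,0.06],[0,0,0,0,0.06],[0,0,0,0,0.06]]
  ]
}}

```text
time: 6.6
tool_pos: [522.7, 17.0, 99.5]
tcp_rot: [180.0, 0.0, 114.0]
ft_force: [-1.6, 0.4, 10.2]
finger_gap: 59.7
grip_force: 5.0
```

Call:
{"api": "servo_tool", "payload": {
  "plan": [
    [[0,0,0,0,0.06],[0,0,0,0,0.06],[0,0,0,0,0.06],[0,0,0,0,0.06],[0,0,0,0,0.06],[0,0,0,0,0.06],[0,0,0,0,0.06],[0,0,0,0,0.06],[0,0,0,0,0.06],[0,0,0,0,0.06]]
  ]
}}

```text
time: 7.6
tool_pos: [522.7, 17.0, 99.5]
tcp_rot: [180.0, 0.0, 114.0]
ft_force: [-1.6, 0.3, 9.8]
finger_gap: 59.9
grip_force: 5.0
```

Call:
{"api": "servo_tool", "payload": {
  "plan": [
    [[0,0,0,0,0.06],[0,0,0,0,0.06],[0,0,0,0,0.06],[0,0,0,0,0.06],[0,0,0,0,0.06],[0,0,0,0,0.06],[0,0,0,0,0.06],[0,0,0,0,0.06],[0,0,0,0,0.06],[0,0,0,0,0.06]]
  ]
}}

```text
time: 8.6
tool_pos: [522.7, 17.0, 99.5]
tcp_rot: [180.0, 0.0, 114.0]
ft_force: [-2.7, -1.1, 9.7]
finger_gap: 59.7
grip_force: 5.0
```

Call:
{"api": "servo_tool", "payload": {
  "plan": [
    [[0,0,0,0,0.06],[0,0,0,0,0.06],[0,0,0,0,0.06],[0,0,0,0,0.06],[0,0,0,0,0.06],[0,0,0,0,0.06],[0,0,0,0,0.06],[0,0,0,0,0.06],[0,0,0,0,0.06],[0,0,0,0,0.06]]
  ]
}}

```text
time: 9.6
tool_pos: [522.7, 17.0, 99.5]
tcp_rot: [180.0, 0.0, 114.0]
ft_force: [-2.3, -0.7, 10.1]
finger_gap: 59.9
grip_force: 5.5
```

```bash
python3 look.py p3
```

```text
9.75 [522.70809574  17.04846576  99.50689833] [-1.28908415 -0.5176864  10.67979215] 5.506636384525336
```

View pics/p3.png

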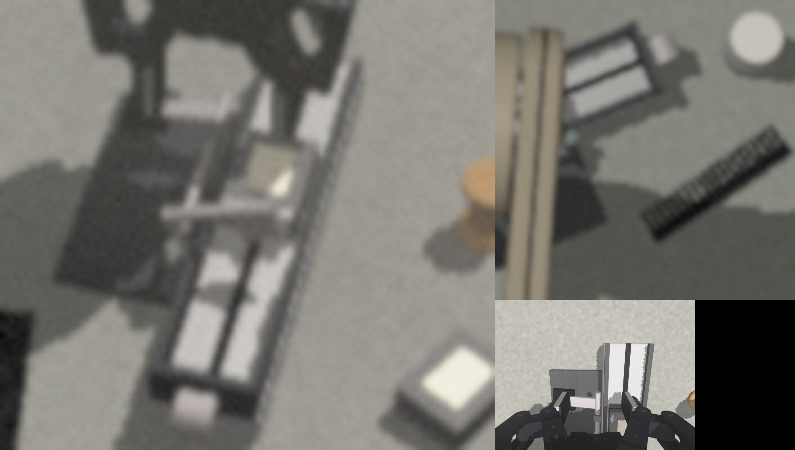

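The scene view shows the case past the bar, with its label at crop (272,170), just short of or at the finger. I'll wait, then measure its position and whether it is still.

Call:
{"api": "servo_tool", "payload": {
  "plan": [
    [[0,0,0,0,0.06],[0,0,0,0,0.06],[0,0,0,0,0.06],[0,0,0,0,0.06],[0,0,0,0,0.06],[0,0,0,0,0.06],[0,0,0,0,0.06],[0,0,0,0,0.06],[0,0,0,0,0.06],[0,0,0,0,0.06]]
  ]
}}

```text
time: 10.75
tool_pos: [522.7, 17.1, 99.5]
tcp_rot: [180.0, 0.0, 114.0]
ft_force: [-1.9, -0.1, 11.2]
finger_gap: 60.2
grip_force: 5.5
```

Call:
{"api": "servo_tool", "payload": {
  "plan": [
    [[0,0,0,0,0.06],[0,0,0,0,0.06],[0,0,0,0,0.06],[0,0,0,0,0.06],[0,0,0,0,0.06],[0,0,0,0,0.06],[0,0,0,0,0.06],[0,0,0,0,0.06],[0,0,0,0,0.06],[0,0,0,0,0.06]]
  ]
}}

```text
time: 11.75
tool_pos: [522.7, 17.1, 99.5]
tcp_rot: [180.0, 0.0, 114.0]
ft_force: [-2.5, 0.8, 10.7]
finger_gap: 60.2
grip_force: 5.5
```

```bash
python3 - <<'E'
from h import *
from bench import optics
import pickle,cv2
s=optics.snapshot("scene"); pickle.dump(s,open("s4.pkl","wb"))
E
python3 look.py p4
```

```text
11.95 [522.68008325  17.06559808  99.48379199] [-1.42367553 -0.7092753  11.26279475] 5.506202555170603
```

Call:
{"api": "servo_tool", "payload": {
  "plan": [
    [[0,0,0,0,0.06],[0,0,0,0,0.06],[0,0,0,0,0.06],[0,0,0,0,0.06],[0,0,0,0,0.06],[0,0,0,0,0.06],[0,0,0,0,0.06],[0,0,0,0,0.06],[0,0,0,0,0.06],[0,0,0,0,0.06]]
  ]
}}

```text
time: 12.95
tool_pos: [522.7, 17.1, 99.5]
tcp_rot: [180.0, 0.0, 114.0]
ft_force: [-1.2, -0.5, 10.1]
finger_gap: 59.9
grip_force: 5.5
```

```bash
python3 - <<'E'
from h import *
from bench import optics,sense
import pickle,cv2
a=pickle.load(open("s4.pkl","rb"))["frame"]; s=optics.snapshot("scene"); b=s["frame"]
D=cv2.absdiff(cv2.GaussianBlur(a,(5,5),0),cv2.GaussianBlur(b,(5,5),0))[190:290,270:380]; print("maxdiff",D.max(),D.mean())
c=cv2.resize(b[190:260,295:365],(560,560),interpolation=cv2.INTER_CUBIC); cv2.imwrite("pics/p5.png",c)
pickle.dump(s,open("s5.pkl","wb")); q=sense(); print(q["time"],q["ft_force"])
E
```

```text
maxdiff 3 0.5027878787878788
13.0 [-1.63021637 -0.54017818  9.78030567]
```

View pics/p5.png

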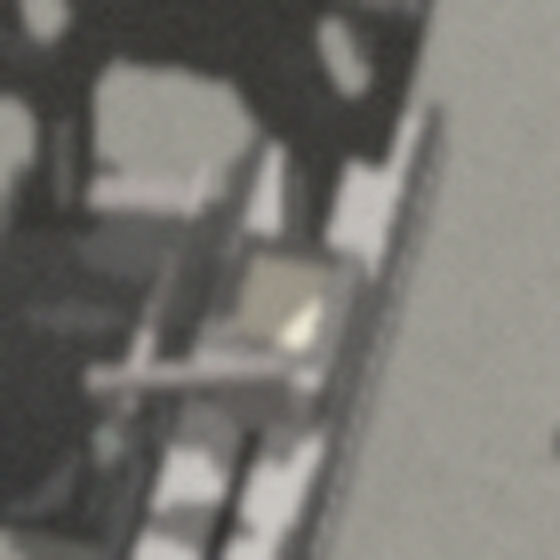

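The case is stationary, with its label centre at scene (330,227.9) and the finger at its front face. Now the numeric check.

```bash
python3 - <<'E'
from h import *
import pickle
s=pickle.load(open("s5.pkl","rb")); a=np.radians(113.9); R=np.array([[np.cos(a),-np.sin(a)],[np.sin(a),np.cos(a)]])
print(R.T@(on(s,330,227.9,42)[:2]-[590.5,-47.5]))
E
```

```text
[50.83253888 -3.49723563]
```

The case origin is at x ≈ 50. That is past the gate (31), well short of the end (125), and resting on the finger (expected 49).

```bash
python3 -c "
from bench import r
print(r.hand_in())"
```

```text
the job is handed in; nothing more can be done
None
```

I pressed the key, the gate opened, and the pin case slid out and came to rest against the finger in the lane: its origin is at x ≈ 50 mm, past the gate and well short of the open end. I handed the job in at about 13 s, and no verdict was returned.

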